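# Slide a tray lid out over the edge for the next packer

## Robot

A 7-joint arm with a two-finger parallel gripper is mounted at the origin on the work surface. World frame = base frame: x ahead of the robot, y to its left, z up, the work surface at z = 0. Lengths are in m, angles in rad, forces in N, time in s.
With the tool pointing down it reaches from about 0.425 to 0.95 m from the base axis. Payload 16.7 kg.
Tool frame: the origin (TCP) lies midway between the tips of the shut fingers; the grasp point (between the pads) lies 19 mm behind it; z points along the fingers, y is the line along which they close (so a half turn about z gives the same grasp; the last joint's range is limited). The gripper opens to 94 mm and grips with 3 to 60 N. Pads are 16 mm wide; open, the fingers measure 119 mm over their backs; the gripper's body (75 mm by 177 mm) begins 78 mm behind the grasp point.
Start: joints at [1.048, 0.426, 0.074, 1.606, -0.034, 1.111, -0.067], TCP at [0.246, -0.629, 0.205] pointing down, gripper open.
Joint ranges: [-2.85, 2.85], [-0.5, 2.14], [-1.23, 1.37], [0.21, 2.46], [-1.02, 4.16], [0.16, 2.05], [-2.73, 2.73]. Speed limits (rad/s): [1.89, 1.89, 2.39, 2.39, 3.01, 3.01, 3.01].

## Interface

Orientations are given as a rotation vector (axis times angle).
In Python, from cell import bot, ungrasp, grab, kin, optics, close_job, status gives the robot as it stands. The module is installed in compiled form; this text tells all that it offers. Calls block until the motion is done:
- bot.move_pose(position, orientation): joint-space move of the TCP to a pose.
- bot.move_l(position, rot=None, v=0.15, max_force=None): straight line of the TCP; rot=None keeps the orientation; v is the mean speed in m/s. With max_force (N) it stops when the force on the tool has changed by that much, and returns True; else False.
- bot.goto_joints(angles): joint-space move.
- ungrasp() and grab(f_grip=None): open the fingers fully, or close them until they stop; f_grip is the grip in N (None keeps the last).
- bot.dwell(seconds).
- kin.solve_ik(position, orientation): joint angles nearest the present ones, or None.
- optics.get_image(name): name is "side" or "top" or "wrist"; returns a dict with "pixels" (420x560x3 uint8, red, green, blue), "fx", "fy", "cx", "cy" (pixels), "k1" (the pictures are not rectified: a ray, as slopes to the right and down, at radius r is drawn at 1 + k1 r^2 times it, then the intrinsics apply), "cam_to_world" (4x4, takes a point from camera to world coordinates). Camera axes: x right, y up, looking along -z (the intrinsics and any distortion apply to the point x, -y, -z); pixel columns grow to the right and rows downward; lengths in m; the calibration is good to about 2 mm. A picture is of the moment at which its call begins. There is no depth.
A pose or a line that the arm cannot do raises bot.PlanningError and nothing moves.
- close_job(): hands the job in; it is judged then, once.
Readings, each from a call of its own:
- status.get_time(): time.
- status.get_qpos(): joint angles.
- status.get_qvel(): joint speeds.
- status.get_effort(): joint torques, N m.
- status.get_position(): TCP position.
- status.get_ee_rot(): TCP orientation.
- status.get_force(): force on the tool from outside, world axes, zero at the start.
- status.get_wrist_torque(): the same for the moment, N m.
- status.get_width(): opening from 0.0 (shut) to 1.0 (fully open).
- status.get_finger_force(): force on a finger pad.
Only numpy, scipy, OpenCV 4.12 (cv2) and the standard library are available. Lean on these libraries where they do the work, as an engineer would, in place of code of your own. Each camera call takes 0.05 s, during which the arm holds its last target. There are 200 camera calls.

## Task

With the fingertips, push the green tray lid flat along the raised packing step towards the step's long far edge (the one away from the robot) until its whole yellow strip, and no more than that, sticks out past the edge with the lid square to it, so that the packer opposite can take hold of it; then leave it lying there. Only push it: do not lift or tip it. Leave the blue lid, the label roll, the pear and the punnet of fruit where they are.

Things in the scene. Friction and masses are not known exactly. Their poses are not given: they have to be found in the camera images.
- green_lid: Flat rigid green plastic tray lid, a plain slab 120 (x) by 140 (y) by 8 mm thick, about 150 g, lying on top of the step. Origin: centre of its underside. A yellow strip 30 mm wide runs all along its +x edge (from x = +30 to x = +60 mm); +x points roughly to the step's far edge at the start (lid up to 0.2 rad askew). It slides freely at about 1 N; it may start on the left or on the right half of the step.
- green_line (a point): Point on the green lid's top, in the middle of the line where the yellow strip meets the green: 30 mm from the lid's origin along its +x, 8 mm above its underside. Axes as the lid's.
- step: Fixed low platform standing on the bench, white top on dark steel feet: 300 mm (x) by 520 mm (y), flat top 60 mm above the bench (world z = 0.060). Origin: centre of its footprint at bench height. +x points away from the robot, to the long far edge, at x = +150 mm; turned up to 0.3 rad.
- step_edge (a point): Middle of the step's long far edge, at the height of its top: 150 mm from the step's origin along its +x, 60 mm up. Axes as the step's: x points out over the edge, y along it.
- blue_lid: Bystander: a lid just like the green one but blue, lying beside it on the step, centres about 200 mm apart. Origin: centre of its underside.
- label_roll: Bystander: white roll of blank labels, 40 mm diameter, 36 mm tall, with a hole, standing on one end of the step. Origin: centre of its underside.
- pear: Bystander: small yellow pear, 48 mm diameter, 57 mm tall with its stalk, standing on the other end of the step. Origin: centre of its underside.
- punnet: Bystander: clear open punnet 140 by 100 by 50 mm with six red and green plums, on the bench beyond the step's +y end. Origin: centre of its underside.
Not all that is in view belongs to the job. Of the things like the green_lid, leave any that is pink or white; of the rest the smaller one is meant.

How it is judged:
At the end, for the whole second after the job is handed in: The line between green and yellow lies above the step's far edge within 7 mm (so 23 to 37 mm of the lid overhangs), the lid square to the edge within 0.12 rad (7 degrees), flat on the step's top, not off its ends, at rest and released; the bystanders are within 15 mm of where they were (x of green_line in the frame of step_edge between -0.007 and 0.007 m and y of green_line in the frame of step_edge between -0.2 and 0.2 m and angle between the x axis of green_lid and the x axis of step, either way round below 0.12 rad and angle between green_lid's own z axis and vertical below 0.05 rad and z of green_lid in the frame of step between 0.056 and 0.064 m and linear speed of green_lid below 0.01 m/s and distance of each of blue_lid, label_roll, pear, punnet from where it was at the start of the episode below 0.015 m); the robot touches nothing.
It fails at once if the green lid is lifted or carried (more than 10 mm off the step's top) (z of green_lid in the frame of step above 0.07 m).
It fails at once if the green lid is tipped (more than 0.15 rad) or falls off (angle between green_lid's own z axis and vertical above 0.15 rad or z of green_lid in the frame of step below 0.045 m).
It fails at once if the blue lid, the label roll, the pear or the punnet is moved more than 15 mm (distance of any of blue_lid, label_roll, pear, punnet from where it was at the start of the episode above 0.015 m).
It also fails if it takes over 38 s, if anything falls off the work surface, if the arm or the gripper's body presses on something with over 40 N, if the wrist force passes 120 N, or if a joint passes its speed limit or range.

## Working session

There is one attempt and no reset: what is moved stays moved. The work goes in short steps, each a Python script; the robot and the scene stay as the last script left them, time stands still between calls to the robot, and variables do not carry over. Pictures are saved under pics/ and viewed, at most 10 in all, crops included, and the job is handed in when it is done.

```bash
mkdir -p pics
cat > h.py <<'E'
import numpy as np, cv2
from cell import bot, ungrasp, grab, kin, optics, close_job, status
def shot(n,f):
    im=optics.get_image(n); cv2.imwrite(f'pics/{f}.png',im["pixels"][:,:,::-1]); np.save(f'pics/{f}.npy',im,allow_pickle=True); return im
def load(f): return np.load(f'pics/{f}.npy',allow_pickle=True).item()
def ray(im,px,z):
    px=np.atleast_2d(np.array(px,float)); K=np.array([[im["fx"],0,im["cx"]],[0,im["fy"],im["cy"]],[0,0,1.]])
    u=cv2.undistortPoints(px[:,None],K,np.array([im["k1"],0,0,0.]))[:,0]
    T=np.array(im["cam_to_world"]); d=np.c_[u[:,0],-u[:,1],-np.ones(len(u))]@T[:3,:3].T; o=T[:3,3]
    return o+d*((z-o[2])/d[:,2])[:,None]
def proj(im,P):
    P=np.atleast_2d(P); T=np.linalg.inv(np.array(im["cam_to_world"])); c=P@T[:3,:3].T+T[:3,3]
    s=np.c_[c[:,0]/-c[:,2],-c[:,1]/-c[:,2]]; r=(s**2).sum(1,keepdims=True); s=s*(1+im["k1"]*r)
    return np.c_[s[:,0]*im["fx"]+im["cx"],s[:,1]*im["fy"]+im["cy"]]
E
python3 - <<'E'
from h import *
a=shot("top","top0"); b=shot("side","side0")
for i in (a,b): print(np.round(i["cam_to_world"],3), i["fx"],i["k1"])
print(status.get_time(), status.get_ee_rot())
E
```

```text
[[-0.015  0.981 -0.191  0.223]
 [-1.    -0.017 -0.01  -0.09 ]
 [-0.013  0.191  0.982  1.632]
 [ 0.     0.     0.     1.   ]] 493.9098104358192 0.017909544862996438
[[-0.999  0.014 -0.053  0.451]
 [-0.051 -0.586  0.809  0.884]
 [-0.019  0.81   0.586  0.781]
 [ 0.     0.     0.     1.   ]] 387.85578914859514 -0.050859732964405845
0.1 [-3.08609483e+00 -5.81981023e-01  4.38990112e-04]
```

View pics/top0.png

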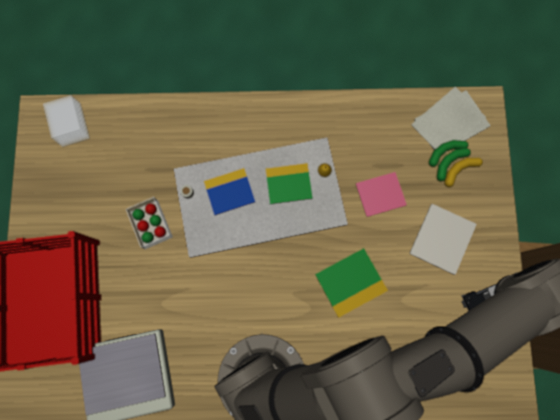

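View pics/side0.png

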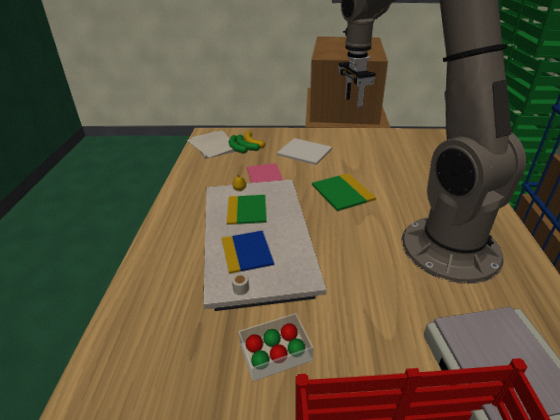

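Top view: the step spans (174,168)–(327,138)–(347,222)–(191,257). There are five candidates:
- Green/yellow lid on the step, at (289,184).
- Larger green/yellow lid on the bench, at (351,282).
- Blue lid, at (230,192).
- Pink sheet, at (381,194).
- White sheets, at (443,239) and (450,118).

I choose the lid on the step at (289,184): it's the smaller one, and it lies on the step. The label roll is at (187,191), the pear at (325,170) and the punnet at (149,223).

```bash
cat >> h.py <<'E'
def quad(m):
    cs,_=cv2.findContours(m,cv2.RETR_EXTERNAL,cv2.CHAIN_APPROX_NONE); c=max(cs,key=cv2.contourArea); return c[:,0,:].astype(float)
def rect(im,m,z):
    P=ray(im,quad(m),z)[:,:2]; r=cv2.minAreaRect((P*1000).astype(np.float32)); return r
def masks(im,roi):
    hsv=cv2.cvtColor(im["pixels"],cv2.COLOR_RGB2HSV); R=np.zeros(hsv.shape[:2],np.uint8); x0,y0,x1,y1=roi; R[y0:y1,x0:x1]=255
    g=cv2.inRange(hsv,(45,100,60),(80,255,255))&R; y=cv2.inRange(hsv,(18,150,110),(32,255,255))&R; b=cv2.inRange(hsv,(100,120,60),(130,255,255))&R
    w=cv2.inRange(hsv,(0,0,120),(179,45,255))&R
    return g,y,b,w
E
python3 - <<'E'
from h import *
a=load("top0"); b=load("side0")
for n,im,roi in(("top",a,(262,155,314,210)),("side",b,(222,190,270,228))):
    g,y,_,_=masks(im,roi)
    for k,m in(("g",g),("y",y),("gy",g|y)): print(n,k,rect(im,m,.068))
    P=[ray(im,np.argwhere(m)[:,::-1].astype(float),.068)[:,:2].mean(0).round(4) for m in (g,y)]; print("cent",P)
g,y,bl,w=masks(a,(165,130,355,265)); 
m=cv2.morphologyEx(w|g|y|bl,cv2.MORPH_CLOSE,np.ones((5,5)));m=cv2.morphologyEx(m,cv2.MORPH_OPEN,np.ones((5,5)))
print("step",rect(a,m,.06))
# far edge from top: topmost pixel per column
c=np.arange(185,320); r=np.array([np.argmax(m[:,i]>0) for i in c]); P=ray(a,np.c_[c,r-.5],.06)[:,:2]
l=cv2.fitLine((P*1000).astype(np.float32),cv2.DIST_HUBER,0,.01,.01).ravel(); print("edge",l)
c=a["pixels"][120:270,160:360][:,:,::-1]; s=b["pixels"][165:315,190:390][:,:,::-1]
cv2.imwrite('pics/crop.png',cv2.resize(np.hstack([c,s]),(800,300),interpolation=cv2.INTER_CUBIC))
E
```

```text
top g ((605.2185668945312, -96.42839813232422), (87.57898712158203, 136.05715942382812), 6.602723121643066)
top y ((664.1819458007812, -89.32125091552734), (27.196794509887695, 134.10281372070312), 6.653545379638672)
top gy ((619.7324829101562, -94.74838256835938), (116.80066680908203, 136.05715942382812), 6.602723121643066)
cent [array([ 0.6049, -0.0965]), array([ 0.6642, -0.0897])]
side g ((606.5438842773438, -93.55643463134766), (87.85547637939453, 146.66116333007812), 6.714100360870361)
side y ((666.0576171875, -89.7272720336914), (28.987403869628906, 140.40631103515625), 6.352469444274902)
side gy ((621.4136962890625, -91.80146789550781), (117.7977294921875, 146.7034912109375), 6.633732318878174)
cent [array([ 0.6063, -0.0904]), array([ 0.6654, -0.0861])]
step ((581.111572265625, 1.7532958984375), (299.931884765625, 519.2412109375), 10.923152923583984)
edge [ 1.8855278e-01 -9.8206306e-01  7.2883337e+02  2.5260290e+01]
```

View pics/crop.png

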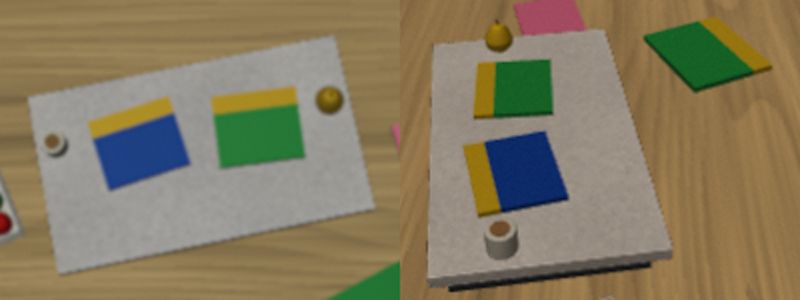

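The crop confirms the choice. The lid measures 117×136–147 mm against 120×140, and the step measures 300×519 mm against 300×520. The step's yaw is 0.190 rad and the lid is 4.3° askew of it, with about 99 mm to push. I'll push with the two open fingertips, first short of the goal, then look again.

```bash
cat >> h.py <<'E'
from scipy.spatial.transform import Rotation as Ro
YAW=0.190; N=np.array([np.cos(YAW),np.sin(YAW)]); Tt=np.array([-N[1],N[0]])
ROT=Ro.from_matrix(np.c_[[N[0],N[1],0],[N[1],-N[0],0],[0,0,-1]]).as_rotvec()
def P3(n,t,z): return np.r_[n*N+t*Tt,z]
E
python3 - <<'E'
from h import *
bot.move_pose(P3(.490,-.209,.16),ROT)
print(status.get_width(), status.get_time())
print(bot.move_l(P3(.490,-.209,.063),v=.1,max_force=8), status.get_position())
f0=status.get_force()
bot.move_l(P3(.560,-.209,.063),v=.05)
print(status.get_position(),status.get_force()-f0)
bot.move_l(P3(.608,-.209,.063),v=.05)
print(status.get_position(),status.get_force()-f0,status.get_time())
a=shot("side","side1"); shot("wrist","wrist1"); shot("top","top1")
print(status.get_time())
cv2.imwrite('pics/c1.png',cv2.resize(np.hstack([load(k)["pixels"] for k in("side1","wrist1")])[:,:,::-1],(800,300)))
E
```

```text
1.002930833375101 2.2083
False [ 0.52108434 -0.11274583  0.06353808]
[ 0.58930294 -0.09958535  0.06307882] [-0.55876723  0.19974696 -0.13963349]
[ 0.63637591 -0.09051471  0.06298445] [0.18875507 1.49528524 0.22878074] 5.9833
6.1333
```

View pics/c1.png

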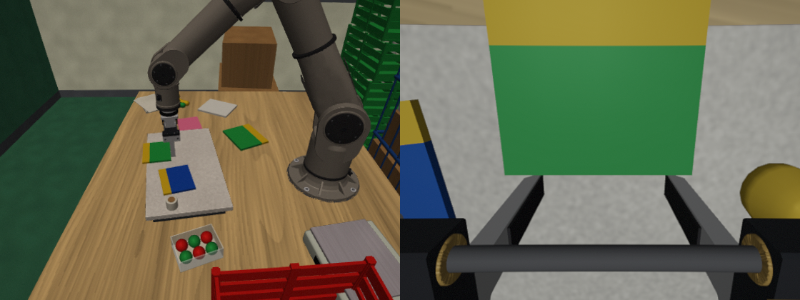

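The wrist view shows the lid square against both fingertips. The green/yellow line is at about row 63 of the full image, just inside the step's edge at about row 35. The blue lid and pear are clear. Now I'll measure the remaining gap from this view.

```bash
cat >> h.py <<'E'
def fit(P): 
    l=cv2.fitLine((P*1000).astype(np.float32),cv2.DIST_HUBER,0,.01,.01).ravel(); d=l[:2]*np.sign(l[1]); 
    return l[2:]@N, l[2:]@Tt, np.arctan2(-d@N,d@Tt)
def gap(im):
    hsv=cv2.cvtColor(im["pixels"],cv2.COLOR_RGB2HSV); S=hsv[:,:,1]; 
    g=cv2.inRange(hsv,(45,100,60),(80,255,255)); y=cv2.inRange(hsv,(18,140,90),(32,255,255))
    cols=np.where((g>0).sum(0)>60)[0]; cols=cols[5:-5]; top=[];bot_=[]
    for c in cols: r=np.where(g[:,c]>0)[0]; top.append(r.min()-.5); bot_.append(r.max()+.5)
    print("line n,t,ang",fit(ray(im,np.c_[cols,top],.068)[:,:2]),"rear",fit(ray(im,np.c_[cols,bot_],.068)[:,:2]))
    E=[]
    for c in list(range(0,cols[0]-40,2))+list(range(cols[-1]+45,560,2)):
        col=S[:110,c].astype(int); r=np.where(col[:-1]-0>60)[0]
        # wood above (saturated), white below: last saturated row in the leading run
        k=np.argmax(col<50)
        if 3<k<100: E.append((c,k-.5))
    E=np.array(E,float); print("edge",len(E),fit(ray(im,E,.06)[:,:2]))
E
python3 - <<'E'
from h import *
im=load("wrist1"); print(im["pixels"][10:60:5,60],im["pixels"][10:60:5,520].tolist()); gap(im)
a=load("top1"); g,y,_,_=masks(a,(255,130,320,215)); print(rect(a,y,.068),rect(a,g|y,.068))
E
```

```text
[[133 120  89]
 [138 124  91]
 [142 127  95]
 [141 127  95]
 [142 128  95]
 [135 131 124]
 [154 153 148]
 [153 153 147]
 [151 151 146]
 [146 147 141]] [[138, 123, 91], [138, 124, 93], [138, 124, 92], [140, 125, 94], [142, 127, 95], [140, 138, 133], [150, 151, 146], [152, 152, 147], [151, 151, 146], [148, 148, 144]]
line n,t,ang (np.float64(707.0501696608718), np.float64(-213.67747228114766), np.float64(0.0007939514860313557)) rear (np.float64(616.9293944193546), np.float64(-214.3998853351554), np.float64(-0.0005953158584607904))
edge 99 (np.float64(720.2064148670049), np.float64(-239.55894094046263), np.float64(0.0006133459740950609))
((737.6116943359375, -5.714748382568359), (19.874828338623047, 27.75723648071289), 89.56861877441406) ((721.8350219726562, -8.683480262756348), (61.462459564208984, 21.116256713867188), 7.934725284576416)
```

The line is at n = 707.05 and the edge at 720.2, so 13.2 mm remain. The lid is square to 0.001 rad, and rear to line measures 90.1 mm against the true 90.

Run:
```python
from h import *
bot.move_l(P3(.6211,-.209,.063),v=.02); bot.dwell(.3)
im=shot("wrist","wrist2"); gap(im)
bot.move_l(P3(.600,-.209,.063),v=.05)
bot.move_l(P3(.570,-.209,.16),v=.1); bot.dwell(.3)
shot("wrist","wrist3"); shot("side","side3"); print(status.get_time())
gap(load("wrist3"))
cv2.imwrite('pics/c3.png',cv2.resize(np.hstack([load(k)["pixels"] for k in("side3","wrist3")])[:,:,::-1],(800,300)))
```

```text
line n,t,ang (np.float64(719.9137018397878), np.float64(-202.33377560254712), np.float64(-0.0006500333239790852)) rear (np.float64(630.0829461015325), np.float64(-203.23776028128324), np.float64(0.0015597528533631514))
edge 99 (np.float64(720.2878726746483), np.float64(-136.95244918490363), np.float64(0.00011814598386043748))
9.4333
line n,t,ang (np.float64(720.0820837529387), np.float64(-205.16736592148084), np.float64(0.0006947675874993231)) rear (np.float64(516.8136009598909), np.float64(-213.9331372080133), np.float64(-1.2649940060241063))
edge 10 (np.float64(719.9327254948364), np.float64(-267.3957472433855), np.float64(0.00036109942138640546))
```

View pics/c3.png

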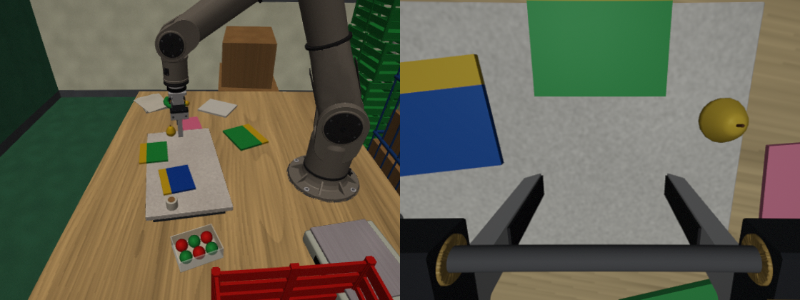

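The green/yellow line lies within about 0.4 mm of the edge and the lid is square. The bystanders look untouched and the fingers are clear, so I'm handing in.

```bash
python3 -c "
from cell import close_job
print(close_job())"
```

```text
the job is handed in; nothing more can be done
None
```

I pushed the green lid until its green/yellow line was within about 0.4 mm of the step's far edge and square to it (about 0.001 rad by the wrist camera), backed the gripper clear with the bystanders looking undisturbed, and handed the job in at about 9.5 s; no verdict was returned.

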